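Zero the readout, release the catch and hold a mended sherd in the press

TASK

Clamp the mended sherd that lies in the small bench press: first zero the load readout by pressing its blue button fully down and letting it come back up, then flip the red safety catch over towards the front of the press, and only then pull the black-handled lever forward and down all the way to its stop. Finish while still holding the lever there with the gripper, so that the sherd stays clamped (the lever springs back if it is let go). Do not shift the sherd on its platen, and leave the amber bottle and the glass dish where they stand.

Things in the scene. Friction and masses are not known exactly. Their poses are not given: they have to be found in the camera images.
- press: Cast lever press and load readout on one plywood board (x -75..98, y -120..170 mm), fixed on the bench. Origin: on the bench below the board. x points to its back (front is -x), y to its left (readout), z up. Press head: x -39..95, y -75..-15, z 115..195 mm, catch bearings on it to z 245. Readout: x -40..80, y 72..158, top z 54 mm; its sloping screen behind the button rises to z 92
- zero_button_top (a point): centre of the top of the round blue zero button (22 mm across) on the readout, 72 mm over the bench; pressed straight down; moves with the button
- zero_button (a joint): travel of the zero button in m: 0 up, 0.005 fully down (pressed counts from 0.0042); spring, 1.5 N to start it, 5 N fully down, comes back up by itself
- catch_tab (a point): rounded end of the red catch's thumb tab, a flat bar 6 mm thick, 16 mm wide (along press y) and 44 mm long from its pivot; it stands at the left of the press head, 102 mm left of the lever's plane, free space behind it. Catch on: it leans 40 degrees to the back, end about 269 mm over the bench
- catch_hinge (a point): pivot of the catch under the thumb tab, 236 mm over the bench; the pivot runs along press y. A push on the tab from behind, towards press -x, flips the catch; the tab swings in the press x-z plane at radius 44 mm
- catch (a joint): catch angle in rad: 0 on (tab leaning back, red strut blocks the stud on the lever), 1.4 off (tab leaning 40 degrees to the front, strut lifted clear); off counts from 1.15. Friction (0.03 N m) keeps it where it is left; 1 to 2 N at the tab move it
- lever_grip (a point): middle of the black oval grip (28 mm thick here, 19 mm at its ends, 63 mm long, its upper end 33 mm past this point) on the end of the hand lever, a 12 mm round steel bar right of the press head. At rest the lever leans 20 degrees back and this point is about 291 mm over the bench. It can be gripped from above across press y, and then pivots between the fingers
- lever_hinge (a point): axis of the hand lever, in the lever's plane, 155 mm over the bench; it runs along press y. The grip's middle swings round it at radius 145 mm in the press x-z plane: over the top and down to the front (-x)
- lever (a joint): lever angle in rad: 0 at rest (0.35 behind upright), grows as the grip is pulled to the front; stop at 0.95 (0.6 in front of upright, grip's middle about 275 mm over the bench); pulled counts from 0.84. The return spring takes about 4 N at the grip to start, 10 N at the stop, and pulls the lever back to 0 if let go. With the catch on it gives only 0.02 to 0.06, even at 25 N
- foot: round rubber-faced foot, 32 mm across, sprung under the ram; origin at the centre of its lower face. The lever drives it down 23 mm per rad: it starts about 15 mm above the sherd, touches it near lever 0.65 and presses it with about 13 N at the lever's stop
- sherd: the mended sherd, a buff pottery wall fragment about 72 by 78 by 16 mm, lying loose on the platen; origin at the centre of its underside
- platen_centre (a point): centre of the top of the round rubber-faced platen (80 mm across) under the ram, 52 mm over the bench
- amber_bottle: amber glass bottle with a white cap, 61 mm across and 122 mm tall, standing on the bench on the right; origin at the centre of its base; to be left alone
- dish: round glass dish of clay flakes, 60 mm across and 13 mm tall, lying on the bench in front of the press on the right; origin at the centre of its base; to be left alone

How it is judged:
On the way, in this order (a step that is already met when the one before it is completed fails the run):
1. the blue zero button is pressed fully down (value of joint zero_button above 0.0042 m), for 0.05 s.
2. the zero button is released and back up (value of joint zero_button below 0.001 m), for 0.1 s.
3. the red safety catch is flipped off, the lever still at rest (value of joint catch above 1.15 rad and value of joint lever below 0.12 rad), for 0.1 s.
4. the lever is pulled down to its stop and the foot clamps the sherd (value of joint lever above 0.84 rad and contact force between foot and sherd above 6 N), for 0.2 s.
At the end, for the whole second after the job is handed in: The fingers still hold the lever (over 2 N) at rest, pulled to 0.84 rad or more of 0.95; the foot presses the sherd with over 6 N; the sherd's centre is within 22 mm of the platen's; the catch is off (over 1.15 rad of 1.4) and the zero button is up (under 1 mm) (all of step 4 and contact force between the fingers and lever above 2 N and value of joint catch above 1.15 rad and value of joint zero_button below 0.001 m and velocity of joint lever below 0.1 rad/s and horizontal distance between sherd and platen_centre below 0.022 m); the arm keeps its last pose, push and grip.
It fails at once if the lever is forced past its catch while the catch is on (value of joint lever above 0.15 rad and value of joint catch below 0.9 rad).
It fails at once if the sherd is shifted more than 25 mm off the platen's centre (horizontal distance between sherd and platen_centre above 0.025 m).
It fails at once if the amber bottle or the glass dish is moved more than 30 mm (distance of any of amber_bottle, dish from where it was at the start of the episode above 0.03 m).
It also fails if it takes over 51 s, if anything falls off the work surface, if the arm or the gripper's body presses on something with over 40 N, if the wrist force passes 120 N, or if a joint passes its speed limit or range.

ROBOT

A 6-joint arm with a two-finger parallel gripper is mounted at the origin on the work surface; the furniture and walls round the work are solid. World frame = base frame: x ahead of the robot, y to its left, z up, the work surface at z = 0. Lengths are in m, angles in rad, forces in N, time in s.
With the tool pointing down it reaches from about 0.225 to 0.875 m from the base axis. Payload 3.4 kg.
Tool frame: the origin (TCP) lies at the very end of the fingers, on their centre line; the grasp point (between the pads) lies behind it (manip.tcp_to_grasp is the z of the grasp point in the tool frame, in m); z points along the fingers, y is the direction in which the jaws open and shut (so a half turn about z gives the same grasp; the last joint's range is limited). The gripper opens to 85 mm and grips with 20 to 120 N. Pads are 22 mm wide; open, the fingers measure 114 mm over their backs; the gripper's body (76 mm by 85 mm) begins 54 mm behind the grasp point. The pads swing forward as they close: fully open they stand 13 mm farther back than shut.
Start: joints at [1.195, 0.276, 1.505, -0, 1.361, -0.121], TCP at [0.145, 0.556, 0.231] pointing down, gripper open.
Joint ranges: [-2.89, 2.89], [-0.75, 2.08], [0.22, 2.7], [-1.18, 4.32], [0.11, 2.71], [-2.7, 2.7]. Speed limits (rad/s): [2.57, 2.57, 3.14, 3.14, 3.14, 3.14].

INTERFACE

Orientations are given as a unit quaternion [w, x, y, z].
In Python, from rig import manip, eyes gives the robot as it stands.
- The arm moves only by the tool servo_tool, never from a script. Its argument "increments" is a list of rows, each an object with "slide": the shift along the tool's x, y, z in m, a list of three; "spin": the turn about the tool's z in degrees. A call has 1 to 8 rows; each row shifts and turns the commanded pose from where the row before left it, along the tool's axes as they then stand; what a row does not reach is not made up. A row lasts 1/10 s, in which the tool goes at most 50 mm and 8.59 degrees, less where a joint would pass 70% of its speed; a pose out of reach is approached as far as the arm can. A call is refused whole if a number of a shift passes 0.05 or a number of a turn 8.59, either way. A call with a gripper value outside its range is refused whole. "hand" is the opening, from 0 (shut) to 1 (fully open), set as the call begins (left out, the last holds). The fingers move at their own pace and stop on an object; "newtons" is the grip in N (left out, the last holds). Time passes only in rows, so rows that do not move let the fingers close. It gives the time, the measured TCP pose, the force and the opening at its end, in the units of the state.
- manip.get_state(): the state, without advancing time (a new reading comes with each control period).
- eyes.get_image(name): name is "scene" or "top" or "wrist"; returns the picture (420x560x3 uint8, blue, green, red); there is no depth.
- eyes.calibration(name): a dict with "fx", "fy", "cx", "cy" (pixels), "rvec" (rotation vector, rad) and "tvec" (3), from world to camera coordinates, as OpenCV has them; the wrist camera has in their place "hand_eye" (4x4, takes a point from camera to tool coordinates, whose origin is the TCP and whose axes are the flange's). Camera axes: x right, y down, z forward; pixel columns grow to the right and rows downward; lengths in m; the calibration is good to about 2 mm. The wrist camera is an equidistant fisheye: a pixel r from the principal point sees the ray r / f radians off the axis. A picture is of the moment at which its call begins: read the wrist's pose just before it. calibration takes no time and is no camera call.
- manip.sign_off(): hands the job in, once; it reports no verdict.
The state is a dict: "clock": time; "qpos": joint angles; "qd": joint speeds; "effort": joint torques, N m; "position": TCP position; "ee_rot": TCP orientation; "contact_force": force on the tool from outside, world axes, zero at the start; "moment": the same for the moment, N m; "width": finger opening in m.
Only numpy, scipy, OpenCV 4.12 (cv2) and the standard library are available. Lean on these libraries where they do the work, as an engineer would, in place of code of your own. Each camera call takes 0.05 s, during which the arm holds its last target.

## Working session

There is one attempt and no reset: what is moved stays moved. The work goes in short steps, Python scripts to look and compute and a tool call to move; the robot and the scene stay as the last step left them, time stands still between calls to the robot, and variables do not carry over. Pictures are saved under pics/ and viewed, and the job is handed in when it is done.

Besides the shell and the picture viewer there is one more tool, called after "Request:" in YAML: its name, and indented under it one key for each argument. servo_tool: Moves the arm, as the interface text tells. Its arguments: {"type":"object","properties":{"increments":{"type":"array","items":{"type":"object","properties":{"slide":{"type":"array","items":{"type":"number"}},"spin":{"type":"number"}}}},"hand":{"type":"number"},"newtons":{"type":"number"}},"required":["increments"]}

```bash
ls; mkdir -p pics; python3 - <<'E'
from rig import manip, eyes
import cv2
print(manip.get_state(), manip.tcp_to_grasp)
for n in ("scene","top","wrist"):
    cv2.imwrite(f"pics/{n}0.png",eyes.get_image(n)); print(n,eyes.calibration(n))
E
```

```text
pics
{'clock': 0.0, 'qpos': array([ 1.19499342e+00,  2.76610489e-01,  1.50613972e+00,  5.42903248e-06,
        1.36071139e+00, -1.21025803e-01]), 'qd': array([-1.10519443e-03,  4.71132703e-04,  1.95379639e-05,  1.22138164e-03,
       -5.70021927e-04, -5.70794546e-05]), 'effort': array([-1.76458718e-03, -4.16787422e+01, -2.45813406e+01, -5.37989345e-04,
        1.12770501e-02, -2.21663532e-05]), 'position': array([0.14473715, 0.55593323, 0.23042826]), 'ee_rot': array([-2.32330093e-04,  1.27044799e-01,  9.91896540e-01, -9.05138959e-04]), 'contact_force': array([-0.37199938, -0.16390919,  0.14568635]), 'moment': array([-0.0063444 , -0.00166036,  0.03096216]), 'width': 0.08522829387412215} -0.0187
scene {'fx': 407.9831529772916, 'fy': 407.9831529772916, 'cx': 278.8943087017964, 'cy': 208.86867416241904, 'rvec': array([ 2.59865563,  0.19371514, -0.03816299]), 'tvec': array([-0.49131156, -0.01448437,  1.21932604])}
top {'fx': 383.1602818963844, 'fy': 383.1602818963844, 'cx': 284.69005319272685, 'cy': 210.7018838886529, 'rvec': array([ 2.20871194, -2.00451186,  0.21130383]), 'tvec': array([-0.09568024,  0.51531681,  0.99318   ])}
wrist {'fx': 325.19226210127806, 'fy': 325.19226210127806, 'cx': 279.2588717112821, 'cy': 210.98685206106714, 'hand_eye': array([[ 9.86198092e-04, -9.64634077e-01, -2.63590829e-01,
         6.71524059e-02],
       [ 9.99999506e-01,  9.17832763e-04,  3.82505130e-04,
        -8.14889032e-04],
       [-1.27045184e-04, -2.63591076e-01,  9.64634505e-01,
        -1.42502651e-01],
       [ 0.00000000e+00,  0.00000000e+00,  0.00000000e+00,
         1.00000000e+00]])}
```

View pics/scene0.png

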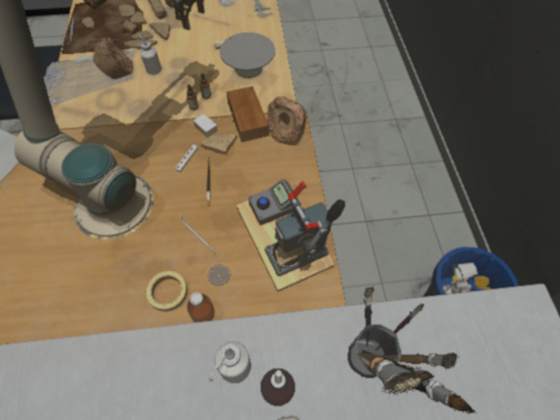

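View pics/top0.png

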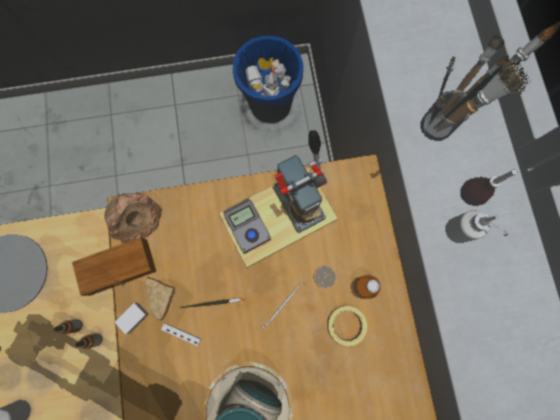

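View pics/wrist0.png

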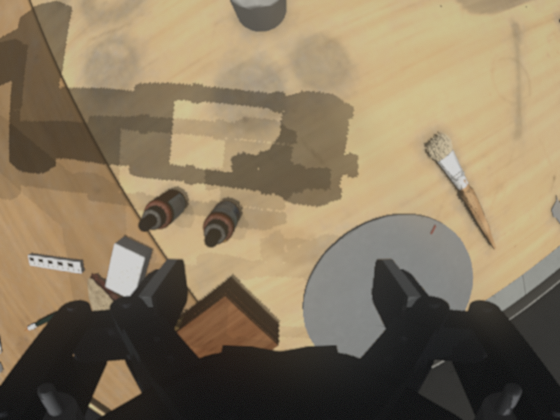

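The scene and top images show the press around scene (290,235) and top (280,210). I'll enlarge those areas.

```bash
python3 - <<'E'
import cv2
a=cv2.imread("pics/scene0.png")[165:295,225:355]; cv2.imwrite("pics/s0c.png",cv2.resize(a,None,fx=4.6,fy=4.6,interpolation=cv2.INTER_CUBIC))
a=cv2.imread("pics/top0.png")[120:270,210:345]; cv2.imwrite("pics/t0c.png",cv2.resize(a,None,fx=4,fy=4,interpolation=cv2.INTER_CUBIC))
E
```

```text
(no output)
```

View pics/s0c.png

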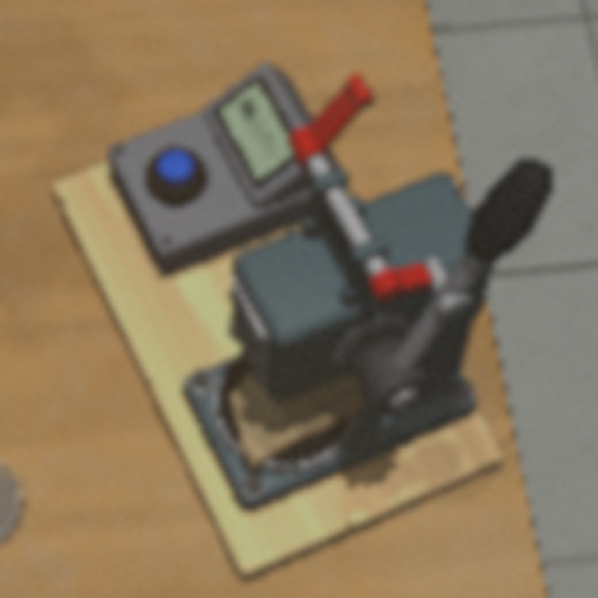

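View pics/t0c.png

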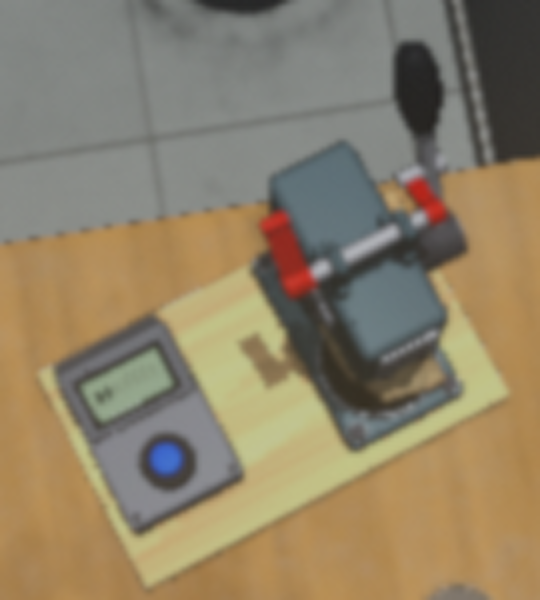

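```bash
cat > h.py <<'E'
import numpy as np, cv2
from scipy.optimize import least_squares
from rig import manip, eyes
C={n:eyes.calibration(n) for n in("scene","top")}
def proj(n,P):
    c=C[n];K=np.array([[c['fx'],0,c['cx']],[0,c['fy'],c['cy']],[0,0,1]])
    return cv2.projectPoints(np.atleast_2d(np.float64(P)),c['rvec'],c['tvec'],K,None)[0][:,0]
def tri(s,t):
    return least_squares(lambda p:np.r_[proj("scene",p)[0]-s,proj("top",p)[0]-t],[0.4,-.1,.1])
E
python3 - <<'E'
from h import *
S=lambda x,y:np.array([225+x/4.6,165+y/4.6]);T=lambda x,y:np.array([210+x/4,120+y/4])
b=[("scene",-75,170,S(55,188)),("scene",-75,-120,S(243,577)),("scene",98,-120,S(500,462)),("top",-75,170,T(148,586)),("top",-75,-120,T(508,395)),("top",98,170,T(40,372))]
def W(p,x,y,z):
    c,s=np.cos(p[2]),np.sin(p[2]);return np.array([p[0]+c*x-s*y,p[1]+s*x+c*y,z])
r=None
for y0 in(-2,-1,0,1,2,3):
    q=least_squares(lambda p:np.concatenate([proj(n,W(p,x/1e3,y/1e3,.015))[0]-u for n,x,y,u in b]),[.4,-.1,y0])
    if r is None or q.cost<r.cost:r=q
print(r.x,np.abs(r.fun).max(),r.fun.round(1))
p=r.x
for nm,s,t in(("button",S(177,166),T(166,459)),("grip",S(510,208),T(418,82)),("tab",S(360,88),T(275,222)),("chinge",S(303,145),T(298,284)),):
    q=tri(s,t);c,sn=np.cos(p[2]),np.sin(p[2]);d=q.x[:2]-p[:2]
    print(nm,q.x.round(4),np.abs(q.fun).max().round(2),"press",(c*d[0]+sn*d[1]).round(4),(-sn*d[0]+c*d[1]).round(4))
E
```

```text
[ 0.51854841 -0.05725101  0.58095452] 1.68239912248481 [-0.8 -1.1 -0.4  0.2  1.4 -0.4 -0.2  0.6  1.7  0.1 -0.6 -0.5]
button [0.4461 0.0361 0.068 ] 0.2 press -0.0093 0.1178
grip [ 0.6325 -0.0996  0.2939] 0.45 press 0.072 -0.0979
tab [ 0.5541 -0.0285  0.2714] 0.11 press 0.0455 0.0045
chinge [ 0.5291 -0.0439  0.2366] 0.07 press 0.0162 0.0054
```

Measurements agree with the stated heights (button 68 vs 72, tab 271 vs 269, grip 294 vs 291 mm; lever-to-tab offset 102 mm). I'll turn the tool so that tool x is press x (132° in all) and shut the hand.

Request:
servo_tool:
  increments:
    - {"spin": 8.25}
    - {"spin": 8.25}
    - {"spin": 8.25}
    - {"spin": 8.25}
    - {"spin": 8.25}
    - {"spin": 8.25}
    - {"spin": 8.25}
    - {"spin": 8.25}
  hand: 0
  newtons: 40

```text
$.increments[0]: bad value
```

Request:
servo_tool:
  increments:
    - {"spin": 8.25}
    - {"spin": 8.25}
    - {"spin": 8.25}
    - {"spin": 8.25}
    - {"spin": 8.25}
    - {"spin": 8.25}
    - {"spin": 8.25}
    - {"spin": 8.25}

```text
$.increments[0]: bad value
```

```bash
cat >> h.py <<'E'
from scipy.spatial.transform import Rotation as Rn
PP=np.array([0.51854841,-0.05725101,0.58095452])
def wp(x,y,z):
    c,s=np.cos(PP[2]),np.sin(PP[2]);return np.array([PP[0]+c*x-s*y,PP[1]+s*x+c*y,z])
def delta(target):
    s=manip.get_state();R=Rn.from_quat(s['ee_rot'],scalar_first=True)
    tx=R.as_matrix()[:,0]
    print("clk",s['clock'],"tcp",s['position'].round(4),"yaw err deg (tool x vs press x)",np.degrees(np.arctan2(tx[1],tx[0])-PP[2]).round(2),"w",s['width'].round(4),"F",s['contact_force'].round(1))
    d=s['position'][:2]-PP[:2];c,sn=np.cos(PP[2]),np.sin(PP[2])
    print("tcp in press",(c*d[0]+sn*d[1]).round(4),(-sn*d[0]+c*d[1]).round(4),s['position'][2].round(4))
    print("slide",R.inv().apply(np.array(target)-s['position']).round(4))
E
python3 - <<'E'
from h import *
# refine with known z
S=lambda x,y:np.array([225+x/4.6,165+y/4.6]);T=lambda x,y:np.array([210+x/4,120+y/4])
for nm,z,s,t in(("button",.072,S(177,166),T(166,459)),("grip",.291,S(510,208),T(418,82)),("tab",.269,S(360,88),T(275,222)),("chinge",.236,S(303,145),T(298,284)),):
    q=least_squares(lambda p:np.r_[proj("scene",[*p,z])[0]-s,proj("top",[*p,z])[0]-t],[0.4,0]);p=PP
    c,sn=np.cos(p[2]),np.sin(p[2]);d=q.x[:2]-p[:2]
    print(nm,q.x.round(4),q.fun.round(2),"press",(c*d[0]+sn*d[1]).round(4),(-sn*d[0]+c*d[1]).round(4))
delta(wp(-.009,.118,.12))
E
```

```text
button [0.446  0.0349] [-0.34 -0.33  0.24 -0.33] press -0.0101 0.1169
grip [ 0.6332 -0.0989] [ 0.58  0.25 -0.24  0.65] press 0.073 -0.0977
tab [ 0.5544 -0.0278] [ 0.02  0.41 -0.32  0.03] press 0.0461 0.0049
chinge [ 0.5292 -0.0437] [ 0.1   0.06 -0.05  0.1 ] press 0.0163 0.0055Traceback (most recent call last):
  File "<stdin>", line 8, in <module>
  File "h.py", line 17, in delta
    print("clk",s['clock'],"tcp",s['position'].round(4),"yaw err deg (tool x vs press x)",np.degrees(np.arctan2(tx[1],tx[0])-PP[2]).round(2),"w",s['width'].round(4),"F",s['contact_force'].round(1))
                                                                                                                                                 ^^^^^^^^^^^^^^^^
AttributeError: 'float' object has no attribute 'round'
```

Rows seem to need both fields.

Request:
servo_tool:
  increments:
    - {"slide": [0,0,0],"spin": 8.25}
    - {"slide": [0,0,0],"spin": 8.25}
    - {"slide": [0,0,0],"spin": 8.25}
    - {"slide": [0,0,0],"spin": 8.25}
    - {"slide": [0,0,0],"spin": 8.25}
    - {"slide": [0,0,0],"spin": 8.25}
    - {"slide": [0,0,0],"spin": 8.25}
    - {"slide": [0,0,0],"spin": 8.25}
  hand: 0
  newtons: 40

```text
clock: 0.95
position: [0.1449, 0.5563, 0.2309]
ee_rot: [0.0, 0.649, 0.761, -0.0]
contact_force: [0.1, 0.8, 0.1]
width: -0.0002
```

Request:
servo_tool:
  increments:
    - {"slide": [0,0,0],"spin": 8.25}
    - {"slide": [0,0,0],"spin": 8.25}
    - {"slide": [0,0,0],"spin": 8.25}
    - {"slide": [0,0,0],"spin": 8.25}
    - {"slide": [0,0,0],"spin": 8.25}
    - {"slide": [0,0,0],"spin": 8.25}
    - {"slide": [0,0,0],"spin": 8.25}
    - {"slide": [0,0,0],"spin": 8.25}

```text
clock: 1.75
position: [0.1449, 0.5562, 0.2309]
ee_rot: [0.0, 0.959, 0.285, -0.0]
contact_force: [0.1, -0.6, 0.1]
width: 0.0001
```

```bash
sed -i "s/s\['width'\].round(4)/round(s['width'],4)/; s/s\['position'\]\[2\].round(4)/s['position'][2]/" h.py
python3 - <<'E'
from h import *
delta(wp(-.0095,.1175,.12))
E
```

```text
clk 1.75 tcp [0.1449 0.5562 0.2309] yaw err deg (tool x vs press x) -0.22 w 0.0001 F [ 0.1 -0.6  0.1]
tcp in press 0.0243 0.7179 0.23094815469281238
slide [-0.0314  0.6005  0.1112]
```

Request:
servo_tool:
  increments:
    - {"slide": [-0.002,0.045,0],"spin": 0}
    - {"slide": [-0.002,0.045,0],"spin": 0}
    - {"slide": [-0.002,0.045,0],"spin": 0}
    - {"slide": [-0.002,0.045,0],"spin": 0}
    - {"slide": [-0.002,0.045,0],"spin": 0}
    - {"slide": [-0.002,0.045,0],"spin": 0}
    - {"slide": [-0.002,0.045,0],"spin": 0}
    - {"slide": [-0.002,0.045,0],"spin": 0}

```text
clock: 2.55
position: [0.3302, 0.2454, 0.2313]
ee_rot: [-0.0, 0.958, 0.288, 0.0]
contact_force: [1.8, 0.2, -0.5]
width: 0.0002
```

```bash
python3 - <<'E'
from h import *
delta(wp(-.0095,.1175,.12))
E
```

```text
clk 2.55 tcp [0.3302 0.2454 0.2313] yaw err deg (tool x vs press x) 0.14 w 0.0002 F [ 1.8  0.2 -0.5]
tcp in press 0.0086 0.3564 0.23127300169063106
slide [-0.0187  0.2389  0.1113]
```

Request:
servo_tool:
  increments:
    - {"slide": [-0.003,0.04,0.0],"spin": 0}
    - {"slide": [-0.003,0.04,0.02],"spin": 0}
    - {"slide": [-0.003,0.04,0.02],"spin": 0}
    - {"slide": [-0.003,0.04,0.02],"spin": 0}
    - {"slide": [-0.003,0.04,0.025],"spin": 0}
    - {"slide": [-0.003,0.038,0.025],"spin": 0}
    - {"slide": [0,0,0],"spin": 0}
    - {"slide": [0,0,0],"spin": 0}

```text
clock: 3.35
position: [0.4452, 0.0381, 0.1205]
ee_rot: [-0.001, 0.958, 0.286, -0.001]
contact_force: [-1.2, -0.5, 0.7]
width: 0.0004
```

```bash
python3 - <<'E'
from h import *
delta(wp(-.0095,.1175,.08))
w=eyes.get_image("wrist");cv2.imwrite("pics/w1.png",w)
for n in("scene","top"):
    im=eyes.get_image(n);u=proj(n,wp(-.0095,.1175,.072))[0].astype(int)
    cv2.imwrite(f"pics/{n}1.png",cv2.resize(im[max(0,u[1]-60):u[1]+60,u[0]-60:u[0]+60],None,fx=4,fy=4,interpolation=cv2.INTER_CUBIC))
E
```

```text
clk 3.35 tcp [0.4452 0.0381 0.1205] yaw err deg (tool x vs press x) -0.02 w 0.0004 F [-1.2 -0.5  0.7]
tcp in press -0.009 0.1199 0.12054637658395496
slide [-0.0004  0.0025  0.0405]
```

View pics/w1.png

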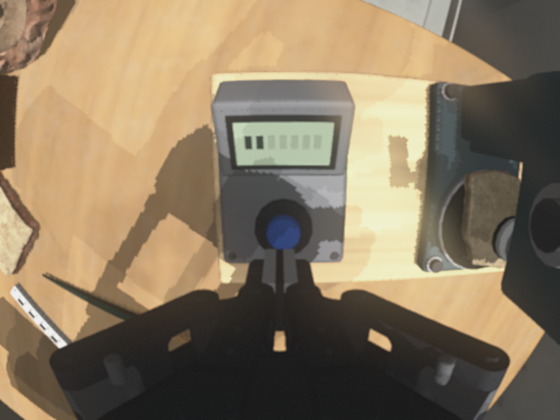

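View pics/scene1.png

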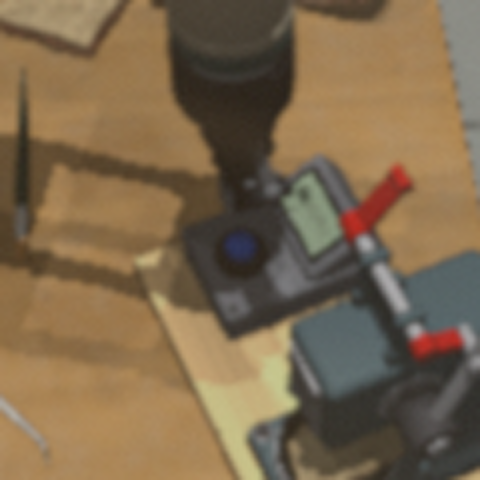

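The wrist view shows the button centre at about (285,231), just beyond the fingertips. I'll cross-check its position using the wrist calibration.

```bash
cat >> h.py <<'E'
def wray(u,v,z,s=None):
    s=s or manip.get_state();c=eyes.calibration("wrist")
    d=np.array([u-c['cx'],v-c['cy']])/c['fx'];th=np.hypot(*d)
    r=np.array([*(d/max(th,1e-9)*np.sin(th)),np.cos(th)]);H=c['hand_eye']
    R=Rn.from_quat(s['ee_rot'],scalar_first=True).as_matrix()
    o=R@H[:3,3]+s['position'];k=R@H[:3,:3]@r
    P=o+k*(z-o[2])/k[2];cc,sn=np.cos(PP[2]),np.sin(PP[2]);e=P[:2]-PP[:2]
    return P.round(4),"press",(cc*e[0]+sn*e[1]).round(4),(-sn*e[0]+cc*e[1]).round(4)
E
python3 - <<'E'
from h import *
print(wray(285,231,.072))
E
```

```text
(array([0.4479, 0.0364, 0.072 ]), 'press', np.float64(-0.0077), np.float64(0.117))
```

Request:
servo_tool:
  increments:
    - {"slide": [0.0005,0.0027,0.02],"spin": 0}
    - {"slide": [0,0,0.02],"spin": 0}
    - {"slide": [0,0,0.005],"spin": 0}
    - {"slide": [0,0,0.003],"spin": 0}
    - {"slide": [0,0,0.002],"spin": 0}
    - {"slide": [0,0,0.002],"spin": 0}
    - {"slide": [0,0,0.001],"spin": 0}
    - {"slide": [0,0,0],"spin": 0}

```text
clock: 4.3
position: [0.4475, 0.0372, 0.0699]
ee_rot: [-0.0, 0.958, 0.287, 0.0]
contact_force: [-5.1, 2.5, 12.9]
width: 0.0001
```

Force is 12.9 N, above the 5 N for fully down, but z is only 0.070. I'll look before pressing further.

```bash
python3 - <<'E'
from h import *
delta(wp(-.0085,.1172,.067))
w=eyes.get_image("wrist");cv2.imwrite("pics/w2.png",cv2.resize(w[80:310,190:380],None,fx=3,fy=2.6,interpolation=cv2.INTER_CUBIC))
print(manip.get_state()['contact_force'],manip.get_state()['moment'])
E
```

```text
clk 4.3 tcp [0.4475 0.0372 0.0699] yaw err deg (tool x vs press x) 0.1 w 0.0001 F [-5.1  2.5 12.9]
tcp in press -0.0076 0.118 0.06988026789554974
slide [-0.0009  0.0008  0.0029]
[-5.77871232  2.42275249 12.42643989] [0.50852273 0.80646259 0.08314856]
```

View pics/w2.png

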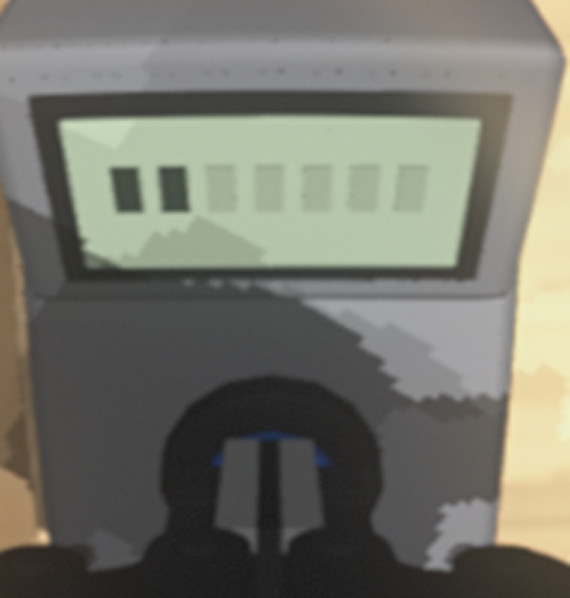

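Request:
servo_tool:
  increments:
    - {"slide": [0,0,0.001],"spin": 0}
    - {"slide": [0,0,0.001],"spin": 0}
    - {"slide": [0,0,0],"spin": 0}

```text
clock: 4.65
position: [0.4476, 0.0372, 0.0696]
ee_rot: [-0.0, 0.958, 0.287, 0.001]
contact_force: [-8.4, 2.0, 29.1]
width: -0.0001
```

```bash
python3 - <<'E'
from h import *
delta(wp(-.0085,.1172,.067))
E
```

```text
clk 4.65 tcp [0.4476 0.0372 0.0696] yaw err deg (tool x vs press x) 0.1 w -0.0001 F [-8.4  2.  29.1]
tcp in press -0.0075 0.1179 0.06962343922035663
slide [-0.001   0.0007  0.0026]
```

Stiff stop at z≈0.0697. I need to know whether that is the button's end stop or the collar, so I'll back off and profile force against height.

Request:
servo_tool:
  increments:
    - {"slide": [0,0,-0.009],"spin": 0}
    - {"slide": [0,0,-0.005],"spin": 0}
    - {"slide": [0,0,0],"spin": 0}
    - {"slide": [0,0,0],"spin": 0}

```text
clock: 5.05
position: [0.4479, 0.0364, 0.0802]
ee_rot: [0.0, 0.958, 0.287, 0.0]
contact_force: [-0.2, 0.2, 0.3]
width: 0.0002
```

```bash
python3 - <<'E'
from h import *
delta(wp(-.0085,.1172,.067))
w=eyes.get_image("wrist");cv2.imwrite("pics/w3.png",cv2.resize(w[80:310,190:380],None,fx=3,fy=2.6,interpolation=cv2.INTER_CUBIC))
im=eyes.get_image("scene");u=proj("scene",wp(-.0095,.1175,.072))[0].astype(int)
cv2.imwrite("pics/s3.png",cv2.resize(im[u[1]-30:u[1]+30,u[0]-30:u[0]+30],None,fx=8,fy=8,interpolation=cv2.INTER_CUBIC))
E
```

```text
clk 5.05 tcp [0.4479 0.0364 0.0802] yaw err deg (tool x vs press x) 0.12 w 0.0002 F [-0.2  0.2  0.3]
tcp in press -0.0076 0.1171 0.08021270536700678
slide [-0.0009 -0.0001  0.0132]
```

View pics/w3.png

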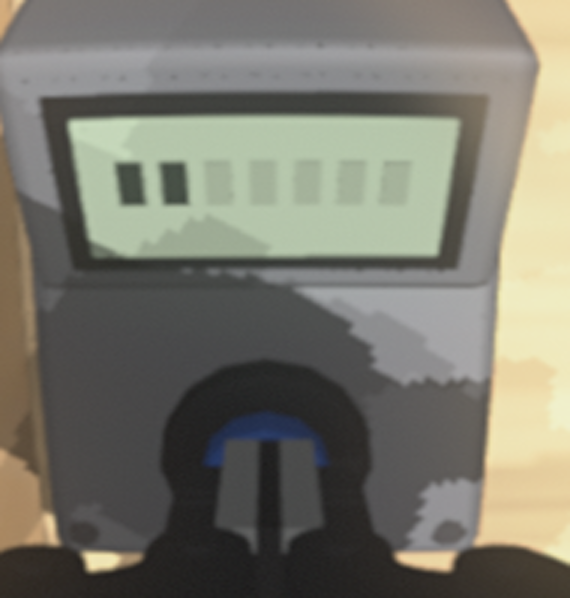

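View pics/s3.png

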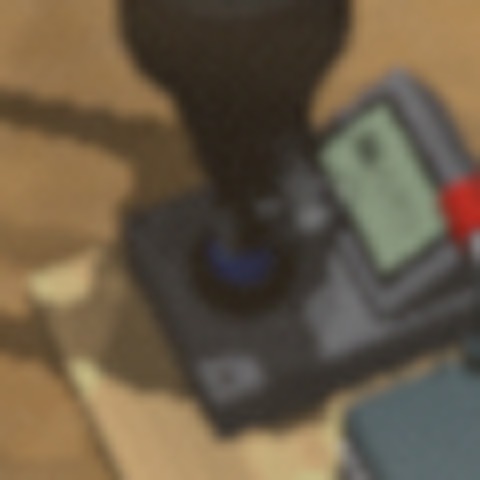

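Request:
servo_tool:
  increments:
    - {"slide": [0,0,0.004],"spin": 0}
    - {"slide": [0,0,0],"spin": 0}

```text
clock: 5.35
position: [0.4471, 0.0365, 0.0754]
ee_rot: [-0.0, 0.958, 0.287, -0.001]
contact_force: [-0.6, -0.1, -0.5]
width: -0.0002
```

Request:
servo_tool:
  increments:
    - {"slide": [0,0,0.001],"spin": 0}
    - {"slide": [0,0,0],"spin": 0}

```text
clock: 5.55
position: [0.4474, 0.0365, 0.0751]
ee_rot: [-0.0, 0.958, 0.287, -0.0]
contact_force: [-1.3, -0.3, 1.4]
width: 0.0001
```

Request:
servo_tool:
  increments:
    - {"slide": [0,0,0.001],"spin": 0}
    - {"slide": [0,0,0],"spin": 0}

```text
clock: 5.75
position: [0.4475, 0.0365, 0.0743]
ee_rot: [-0.0, 0.958, 0.287, -0.0]
contact_force: [-0.8, -0.2, 2.3]
width: 0.0
```

Request:
servo_tool:
  increments:
    - {"slide": [0,0,0.001],"spin": 0}
    - {"slide": [0,0,0],"spin": 0}

```text
clock: 5.95
position: [0.4475, 0.0365, 0.0733]
ee_rot: [-0.0, 0.958, 0.287, -0.0]
contact_force: [-1.4, 0.6, 2.4]
width: 0.0002
```

Request:
servo_tool:
  increments:
    - {"slide": [0,0,0.001],"spin": 0}
    - {"slide": [0,0,0],"spin": 0}

```text
clock: 6.15
position: [0.4475, 0.0366, 0.0723]
ee_rot: [-0.0, 0.958, 0.287, -0.0]
contact_force: [-1.2, -0.4, 2.9]
width: -0.0004
```

Request:
servo_tool:
  increments:
    - {"slide": [0,0,0.001],"spin": 0}
    - {"slide": [0,0,0],"spin": 0}

```text
clock: 6.35
position: [0.4475, 0.0366, 0.0713]
ee_rot: [-0.0, 0.958, 0.287, -0.0]
contact_force: [-1.9, -0.2, 4.3]
width: 0.0003
```

Request:
servo_tool:
  increments:
    - {"slide": [0,0,0.001],"spin": 0}
    - {"slide": [0,0,0],"spin": 0}

```text
clock: 6.55
position: [0.4476, 0.0366, 0.0703]
ee_rot: [-0.0, 0.958, 0.287, -0.0]
contact_force: [-2.7, -0.3, 4.2]
width: -0.0
```

Request:
servo_tool:
  increments:
    - {"slide": [0,0,0.001],"spin": 0}
    - {"slide": [0,0,0],"spin": 0}

```text
clock: 6.75
position: [0.4476, 0.0366, 0.0699]
ee_rot: [-0.0, 0.958, 0.287, -0.0]
contact_force: [-3.4, -0.1, 10.2]
width: -0.0001
```

Contact began at z≈0.075 and the hard stop came at 0.0698, with about 1.5→5 N in between. That is a full 5 mm press, so the tips sit about 3 mm lower than reported. Next I release the button, rise and go behind the catch tab.

Request:
servo_tool:
  increments:
    - {"slide": [0,0,0],"spin": 0}
    - {"slide": [0,0,-0.03],"spin": 0}
    - {"slide": [0,0,-0.043],"spin": 0}
    - {"slide": [0,0,-0.043],"spin": 0}
    - {"slide": [0,0,-0.043],"spin": 0}
    - {"slide": [0,0,-0.043],"spin": 0}
    - {"slide": [0,0,-0.043],"spin": 0}
    - {"slide": [0,0,0],"spin": 0}

```text
clock: 7.55
position: [0.4515, 0.0364, 0.3201]
ee_rot: [0.002, 0.958, 0.287, 0.007]
contact_force: [0.6, -0.5, -0.3]
width: -0.0
```

Request:
servo_tool:
  increments:
    - {"slide": [0.03,0,0],"spin": 0}
    - {"slide": [0.03,0.02,0],"spin": 0}
    - {"slide": [0.03,0.03,0],"spin": 0}
    - {"slide": [0.004,0.03,0],"spin": 0}
    - {"slide": [0,0.031,0],"spin": 0}
    - {"slide": [0,0,0],"spin": 0}

```text
clock: 8.15
position: [0.5897, -0.0074, 0.3116]
ee_rot: [0.001, 0.958, 0.286, -0.001]
contact_force: [-1.0, 0.2, -0.7]
width: 0.0001
```

```bash
python3 - <<'E'
from h import *
delta(wp(.085,.006,.258))
cv2.imwrite("pics/w4.png",eyes.get_image("wrist"))
im=eyes.get_image("scene");u=proj("scene",wp(.045,.0,.27))[0].astype(int)
cv2.imwrite("pics/s4.png",cv2.resize(im[u[1]-60:u[1]+60,u[0]-60:u[0]+60],None,fx=5,fy=5,interpolation=cv2.INTER_CUBIC))
E
```

```text
clk 8.15 tcp [ 0.5897 -0.0074  0.3116] yaw err deg (tool x vs press x) -0.06 w 0.0001 F [-1.   0.2 -0.7]
tcp in press 0.0868 0.0027 0.3115860984183937
slide [-0.0017 -0.0034  0.0536]
```

View pics/w4.png

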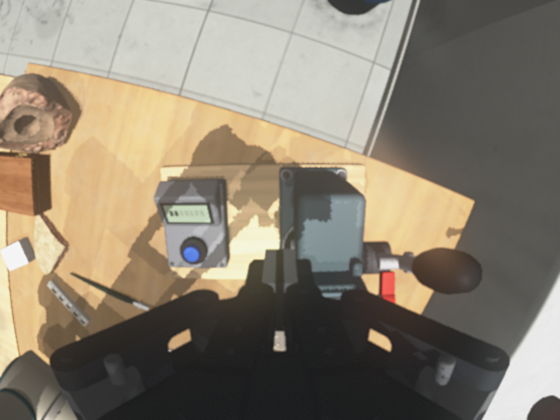

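View pics/s4.png

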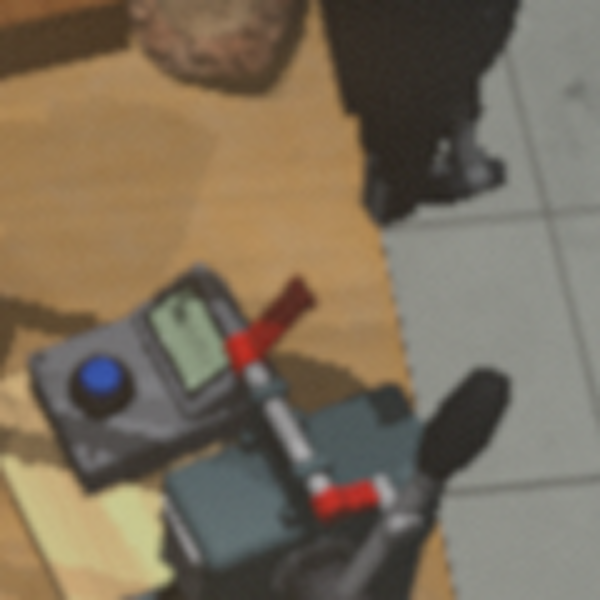

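The view shows the button back up, the tab end with free space ahead of the fingertips, and the lever grip well clear. I'll descend behind the tab.

Request:
servo_tool:
  increments:
    - {"slide": [-0.001,-0.003,0.02],"spin": 0}
    - {"slide": [0,0,0.02],"spin": 0}
    - {"slide": [0,0,0.014],"spin": 0}
    - {"slide": [0,0,0],"spin": 0}

```text
clock: 8.65
position: [0.5826, -0.0012, 0.2579]
ee_rot: [-0.001, 0.958, 0.288, -0.002]
contact_force: [-0.1, -0.5, 0.1]
width: 0.0002
```

Request:
servo_tool:
  increments:
    - {"slide": [-0.01,0,0],"spin": 0}
    - {"slide": [-0.01,0,0],"spin": 0}
    - {"slide": [-0.008,0,0],"spin": 0}
    - {"slide": [-0.008,0,0],"spin": 0}
    - {"slide": [-0.008,0,0],"spin": 0}
    - {"slide": [-0.008,0,0],"spin": 0}
    - {"slide": [0,0,0],"spin": 0}

```text
clock: 9.35
position: [0.5394, -0.032, 0.26]
ee_rot: [-0.0, 0.958, 0.287, -0.001]
contact_force: [0.3, 0.3, -0.7]
width: -0.0
```

```bash
python3 - <<'E'
from h import *
delta(wp(.0155,.006,.258))
im=eyes.get_image("scene");u=proj("scene",wp(.02,.0,.27))[0].astype(int)
cv2.imwrite("pics/s5.png",cv2.resize(im[u[1]-50:u[1]+50,u[0]-50:u[0]+50],None,fx=6,fy=6,interpolation=cv2.INTER_CUBIC))
E
```

```text
clk 9.35 tcp [ 0.5394 -0.032   0.26  ] yaw err deg (tool x vs press x) 0.06 w -0.0 F [ 0.3  0.3 -0.7]
tcp in press 0.0314 0.0097 0.2600146418742274
slide [-0.0159  0.0037  0.0021]
```

View pics/s5.png

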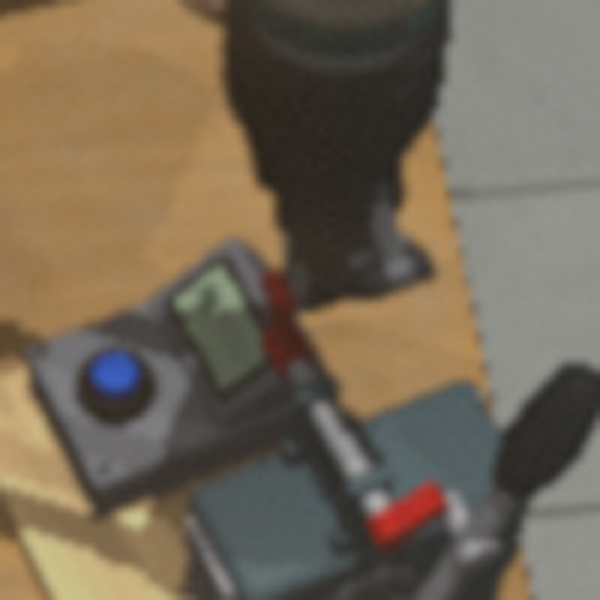

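The tab is nearly upright and moving. I'll continue to x≈0.015 and correct z by 2 mm.

Request:
servo_tool:
  increments:
    - {"slide": [-0.004,0.003,0.001],"spin": 0}
    - {"slide": [-0.004,0,0.001],"spin": 0}
    - {"slide": [-0.004,0,0],"spin": 0}
    - {"slide": [-0.004,0,0],"spin": 0}
    - {"slide": [0,0,0],"spin": 0}
    - {"slide": [0,0,0],"spin": 0}

```text
clock: 10.0
position: [0.5291, -0.0426, 0.2582]
ee_rot: [0.0, 0.958, 0.287, -0.001]
contact_force: [0.2, -0.5, -0.8]
width: 0.0
```

```bash
python3 - <<'E'
from h import *
delta(wp(.0135,.006,.258))
im=eyes.get_image("scene");u=proj("scene",wp(.02,.0,.27))[0].astype(int)
cv2.imwrite("pics/s6.png",cv2.resize(im[u[1]-50:u[1]+50,u[0]-50:u[0]+50],None,fx=6,fy=6,interpolation=cv2.INTER_CUBIC))
E
```

```text
clk 10.0 tcp [ 0.5291 -0.0426  0.2582] yaw err deg (tool x vs press x) 0.11 w 0.0 F [ 0.2 -0.5 -0.8]
tcp in press 0.0169 0.0064 0.2581757214809208
slide [-0.0034  0.0004  0.0002]
```

View pics/s6.png

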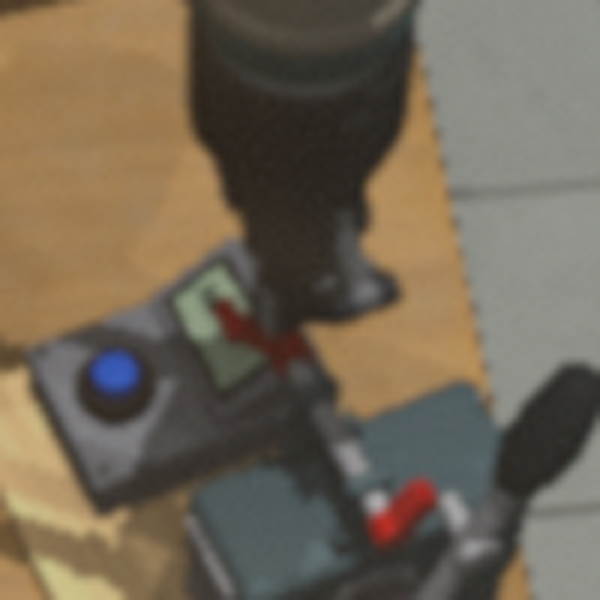

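Request:
servo_tool:
  increments:
    - {"slide": [-0.003,0,0],"spin": 0}
    - {"slide": [-0.003,0,0],"spin": 0}
    - {"slide": [-0.002,0,0],"spin": 0}
    - {"slide": [0,0,0],"spin": 0}

```text
clock: 10.45
position: [0.5248, -0.0457, 0.259]
ee_rot: [-0.0, 0.958, 0.287, 0.003]
contact_force: [4.2, 3.9, 0.4]
width: -0.0
```

```bash
python3 - <<'E'
from h import *
delta(wp(.0135,.006,.258))
im=eyes.get_image("scene");u=proj("scene",wp(.0165,.005,.236))[0].round().astype(int)
for a in (1.0,1.15,1.3,1.4):
    t=a-np.radians(40);P=wp(.0165-.044*np.sin(t),.005,.236+.044*np.cos(t));q=proj("scene",P)[0]
    print(a,((q-u+40)*8).round())
cv2.imwrite("pics/s7.png",cv2.resize(im[u[1]-40:u[1]+40,u[0]-40:u[0]+40],None,fx=8,fy=8,interpolation=cv2.INTER_CUBIC))
E
```

```text
clk 10.45 tcp [ 0.5248 -0.0457  0.259 ] yaw err deg (tool x vs press x) 0.11 w -0.0 F [4.2 3.9 0.4]
tcp in press 0.0116 0.0062 0.25898579177052916
slide [0.0019 0.0002 0.001 ]
1.0 [285. 254.]
1.15 [265. 266.]
1.3 [246. 280.]
1.4 [235. 289.]
```

View pics/s7.png

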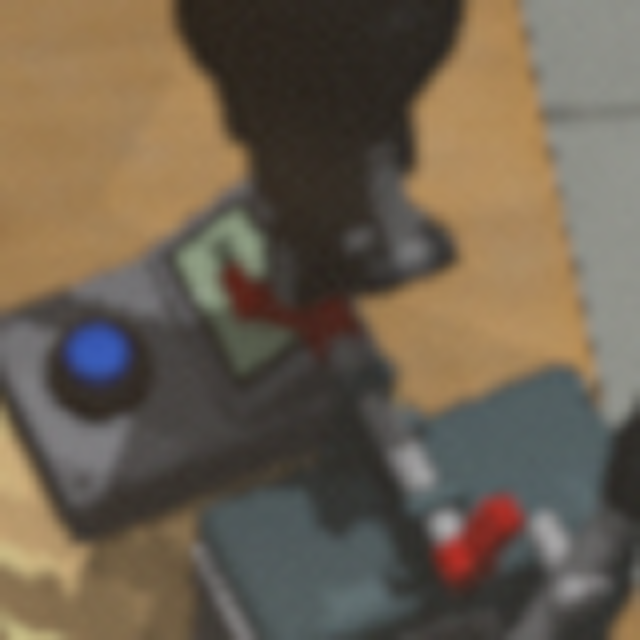

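The tab end is at crop (232,285), matching the 1.4 rad prediction of (235,289), and the force rose against the stop. The catch is off. I'll back off, rise and open the hand.

Request:
servo_tool:
  increments:
    - {"slide": [0.02,-0.002,0],"spin": 0}
    - {"slide": [0.01,0,-0.04],"spin": 0}
    - {"slide": [0,0,-0.045],"spin": 0}
    - {"slide": [0,0,-0.045],"spin": 0}
    - {"slide": [0.004,0.03,0],"spin": 0}
    - {"slide": [0.0,0.03,0],"spin": 0}
    - {"slide": [0,0,0],"spin": 0}
    - {"slide": [0,0,0],"spin": 0}
  hand: 1

```text
clock: 11.3
position: [0.5835, -0.0764, 0.3873]
ee_rot: [-0.001, 0.958, 0.287, -0.001]
contact_force: [-0.7, -0.5, 0.7]
width: 0.085
```

```bash
python3 - <<'E'
from h import *
delta(wp(.0725,-.098,.36))
cv2.imwrite("pics/w8.png",eyes.get_image("wrist"))
S={}
for n in("scene","top"):
    im=eyes.get_image(n);u=proj(n,wp(.04,-.05,.26))[0].round().astype(int);print(n,u)
    a=im[max(0,u[1]-50):u[1]+50,u[0]-50:u[0]+50]
    cv2.imwrite(f"pics/{n}8.png",cv2.resize(a,None,fx=6,fy=6,interpolation=cv2.INTER_CUBIC))
E
```

```text
clk 11.3 tcp [ 0.5835 -0.0764  0.3873] yaw err deg (tool x vs press x) 0.08 w 0.085 F [-0.7 -0.5  0.7]
tcp in press 0.0438 -0.0517 0.3872880263634489
slide [0.0287 0.0464 0.0271]
scene [312 206]
top [302 168]
```

View pics/w8.png

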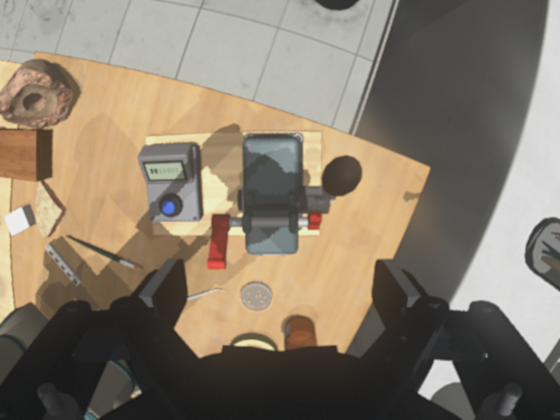

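View pics/scene8.png

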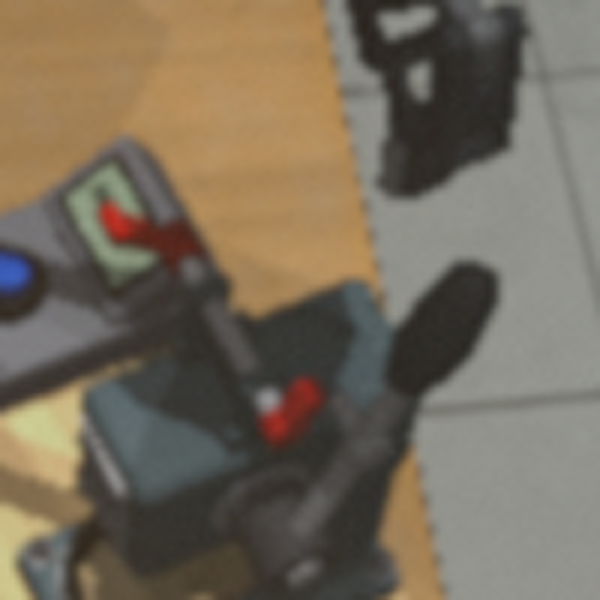

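View pics/top8.png

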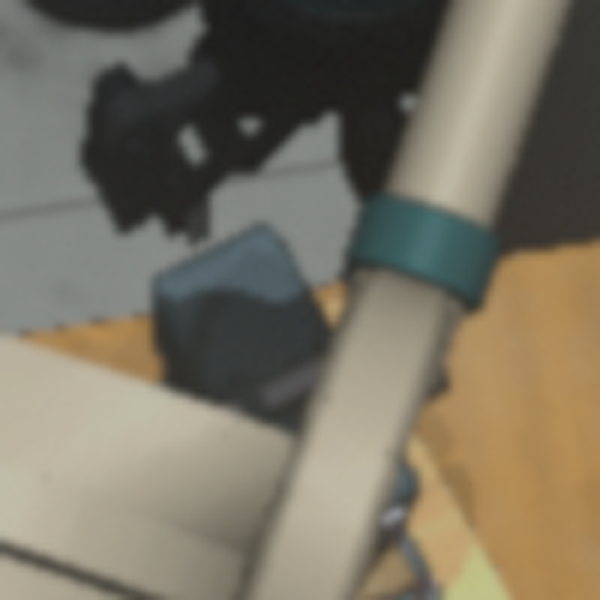

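```bash
python3 - <<'E'
from h import *
for u,v,z in((341,174,.3),(341,174,.291),(314,228,.236),(314,213,.25),(321,218,.25),(307,220,.25)): print(u,v,z,wray(u,v,z))
def wproj(P):
    s=manip.get_state();c=eyes.calibration("wrist");R=Rn.from_quat(s['ee_rot'],scalar_first=True).as_matrix()
    H=np.linalg.inv(c['hand_eye']);p=H[:3,:3]@(R.T@(P-s['position']))+H[:3,3];t=np.arctan2(np.hypot(p[0],p[1]),p[2])
    return (c['fx']*t*p[:2]/np.hypot(p[0],p[1])+[c['cx'],c['cy']]).round(1)
for k in(-30,0,33): print(k,wproj(wp(.0725+k/1e3*.342,-.098,.291+k/1e3*.94)))
E
python3 -c "
import cv2
a=cv2.imread('pics/w8.png')[130:280,190:390];cv2.imwrite('pics/w8c.png',cv2.resize(a,None,fx=4,fy=4,interpolation=cv2.INTER_CUBIC))"
```

```text
341 174 0.3 (array([ 0.633 , -0.0962,  0.3   ]), 'press', np.float64(0.0743), np.float64(-0.0954))
341 174 0.291 (array([ 0.6328, -0.0984,  0.291 ]), 'press', np.float64(0.073), np.float64(-0.0971))
314 228 0.236 (array([ 0.5748, -0.1209,  0.236 ]), 'press', np.float64(0.012), np.float64(-0.0841))
314 213 0.25 (array([ 0.5894, -0.1089,  0.25  ]), 'press', np.float64(0.0309), np.float64(-0.082))
321 218 0.25 (array([ 0.5891, -0.1169,  0.25  ]), 'press', np.float64(0.0262), np.float64(-0.0886))
307 220 0.25 (array([ 0.5805, -0.1073,  0.25  ]), 'press', np.float64(0.0243), np.float64(-0.0759))
-30 [335.4 181.4]
0 [342.1 174.6]
33 [351.6 165.1]
```

View pics/w8c.png

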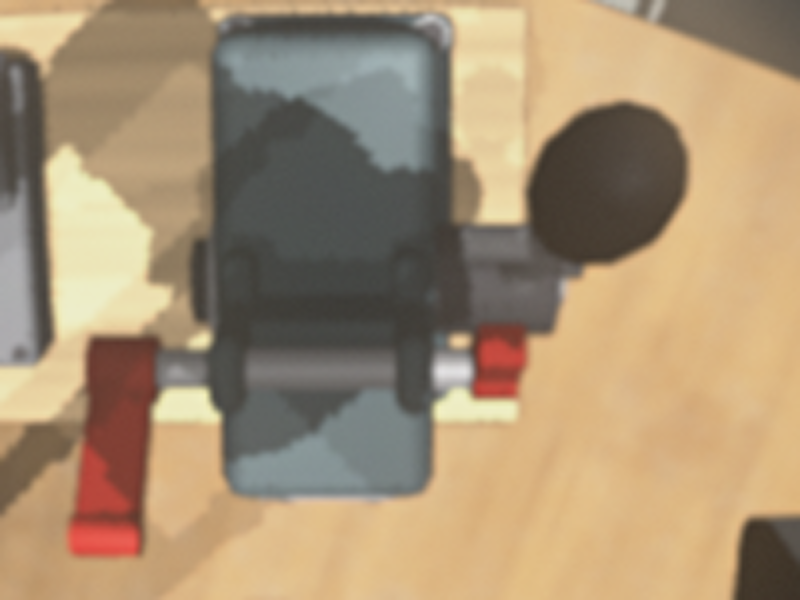

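```bash
python3 - <<'E'
from h import *
# scene: strut far end ~ crop(308,385) -> ; search x,z with y=-.0825 
u=np.array([262+308/6,156+385/6]); b=np.array([262+275/6,156+430/6])
for t in(u,b):
    q=least_squares(lambda p:proj("scene",wp(p[0],-.0825,p[1]))[0]-t,[.02,.25]);print(q.x,q.fun)
E
```

```text
[0.02800647 0.25694123] [0. 0.]
[0.01644007 0.23069477] [ 9.09494702e-13 -2.24531505e-12]
```

Triangulation puts the strut top at z≈0.258, and the fingertips will pass at ≥0.275, so it is clear. The wrist view confirms the grip at (342,175), matching the prediction (342,174.6). I'll move over the grip and down.

Request:
servo_tool:
  increments:
    - {"slide": [0.014,0.023,0],"spin": 0}
    - {"slide": [0.015,0.023,0],"spin": 0}
    - {"slide": [0,0,0],"spin": 0}
    - {"slide": [0,0,0],"spin": 0}

```text
clock: 11.85
position: [0.6325, -0.0983, 0.3878]
ee_rot: [-0.001, 0.958, 0.288, -0.001]
contact_force: [0.2, -0.4, 0.2]
width: 0.0853
```

```bash
python3 - <<'E'
from h import *
delta(wp(.0727,-.0978,.274))
E
```

```text
clk 11.85 tcp [ 0.6325 -0.0983  0.3878] yaw err deg (tool x vs press x) 0.14 w 0.0853 F [ 0.2 -0.4  0.2]
tcp in press 0.0727 -0.0968 0.3878075378942071
slide [1.000e-04 1.100e-03 1.138e-01]
```

Request:
servo_tool:
  increments:
    - {"slide": [0,0.001,0.025],"spin": 0}
    - {"slide": [0,0,0.025],"spin": 0}
    - {"slide": [0,0,0.025],"spin": 0}
    - {"slide": [0,0,0.025],"spin": 0}
    - {"slide": [0,0,0.013],"spin": 0}
    - {"slide": [0,0,0],"spin": 0}

```text
clock: 12.45
position: [0.6317, -0.0989, 0.2739]
ee_rot: [-0.001, 0.958, 0.288, -0.002]
contact_force: [-0.8, 0.4, 0.7]
width: 0.0853
```

```bash
python3 - <<'E'
from h import *
delta(wp(.0727,-.0978,.274))
cv2.imwrite("pics/w9.png",eyes.get_image("wrist"))
im=eyes.get_image("scene");cv2.imwrite("pics/s9.png",cv2.resize(im[140:260,250:380],None,fx=4.6,fy=4.6,interpolation=cv2.INTER_CUBIC))
E
```

```text
clk 12.45 tcp [ 0.6317 -0.0989  0.2739] yaw err deg (tool x vs press x) 0.15 w 0.0853 F [-0.8  0.4  0.7]
tcp in press 0.0717 -0.0969 0.27387724459089663
slide [ 0.001   0.0009 -0.0001]
```

View pics/w9.png

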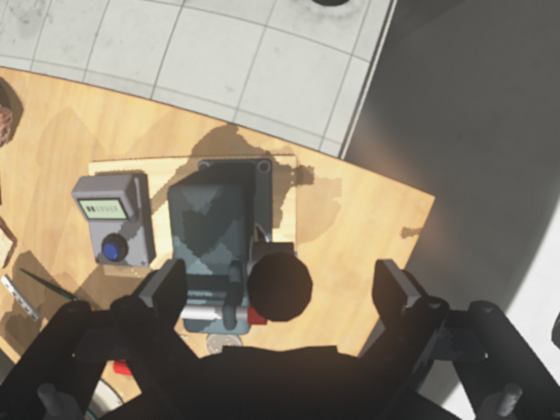

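View pics/s9.png

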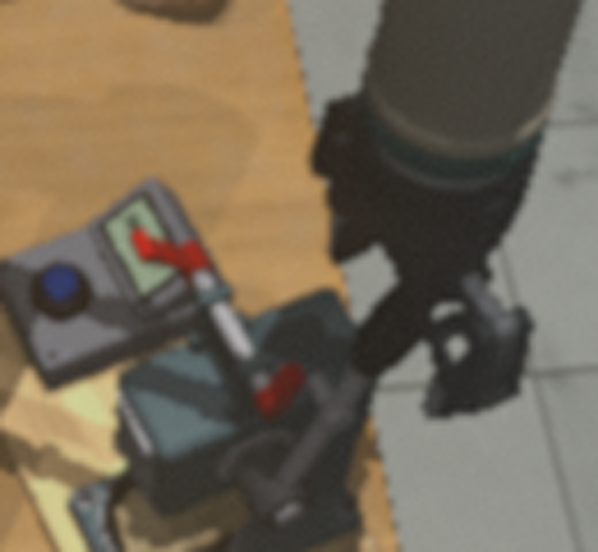

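The grip at (280,286) is centred between the fingers. Closing.

Request:
servo_tool:
  increments:
    - {"slide": [0.001,0,0],"spin": 0}
    - {"slide": [0,0,0],"spin": 0}
    - {"slide": [0,0,0],"spin": 0}
    - {"slide": [0,0,0],"spin": 0}
    - {"slide": [0,0,0],"spin": 0}
    - {"slide": [0,0,0],"spin": 0}
  hand: 0
  newtons: 60

```text
clock: 13.15
position: [0.6335, -0.0979, 0.2762]
ee_rot: [-0.001, 0.958, 0.288, 0.0]
contact_force: [-2.5, 3.5, 5.6]
width: 0.0258
```

```bash
python3 - <<'E'
from h import *
delta(wp(.0727,-.0978,.274))
p0=np.array([.0727,.2913])
ph=np.arange(-.35,.66,.1);x=-.145*np.sin(ph);z=.145*np.cos(ph)
print(np.c_[ph[1:]+.35,np.diff(x),-np.diff(z)].round(4))
E
```

```text
clk 13.15 tcp [ 0.6335 -0.0979  0.2762] yaw err deg (tool x vs press x) 0.14 w 0.0258 F [-2.5  3.5  5.6]
tcp in press 0.0738 -0.0971 0.27624922897015597
slide [-0.0011  0.0007  0.0022]
[[ 0.1    -0.0138 -0.0043]
 [ 0.2    -0.0142 -0.0029]
 [ 0.3    -0.0144 -0.0014]
 [ 0.4    -0.0145 -0.    ]
 [ 0.5    -0.0144  0.0014]
 [ 0.6    -0.0142  0.0029]
 [ 0.7    -0.0138  0.0043]
 [ 0.8    -0.0133  0.0056]
 [ 0.9    -0.0127  0.0069]
 [ 1.     -0.012   0.0082]]
```

Gripped at 25.8 mm width. I'll pull along the arc, first 0.4 rad.

Request:
servo_tool:
  increments:
    - {"slide": [-0.007,0,-0.002],"spin": 0}
    - {"slide": [-0.007,0,-0.002],"spin": 0}
    - {"slide": [-0.007,0,-0.0015],"spin": 0}
    - {"slide": [-0.007,0,-0.0015],"spin": 0}
    - {"slide": [-0.007,0,-0.001],"spin": 0}
    - {"slide": [-0.007,0,-0.0005],"spin": 0}
    - {"slide": [-0.007,0,0],"spin": 0}
    - {"slide": [-0.007,0,0],"spin": 0}

```text
clock: 13.95
position: [0.5932, -0.1247, 0.2852]
ee_rot: [-0.003, 0.958, 0.288, 0.009]
contact_force: [12.1, 13.7, 1.5]
width: 0.0256
```

```bash
python3 - <<'E'
from h import *
delta(wp(.023-.145*np.sin(.05),-.0978,.274+.145*(np.cos(.05)-np.cos(.35))))
im=eyes.get_image("scene");cv2.imwrite("pics/s10.png",cv2.resize(im[140:260,230:360],None,fx=4.6,fy=4.6,interpolation=cv2.INTER_CUBIC))
E
```

```text
clk 13.95 tcp [ 0.5932 -0.1247  0.2852] yaw err deg (tool x vs press x) 0.22 w 0.0256 F [12.1 13.7  1.5]
tcp in press 0.0254 -0.0974 0.285166241667288
slide [-0.0097  0.0004  0.0024]
```

View pics/s10.png

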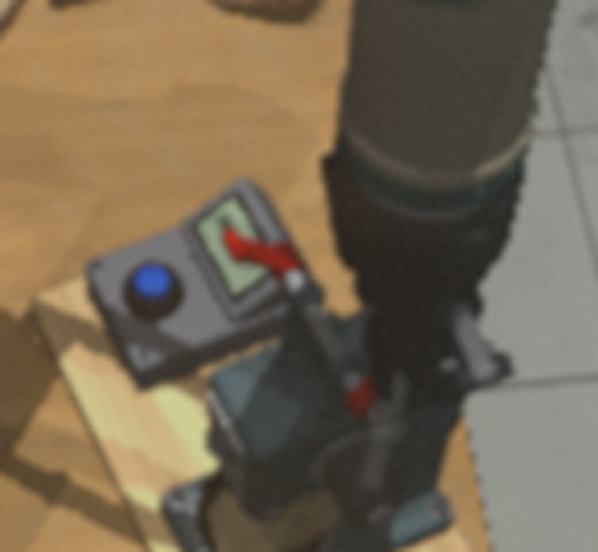

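Request:
servo_tool:
  increments:
    - {"slide": [0,0,0],"spin": 0}
    - {"slide": [0,0,0],"spin": 0}

```text
clock: 14.2
position: [0.5906, -0.1264, 0.2852]
ee_rot: [-0.002, 0.958, 0.288, 0.005]
contact_force: [4.5, 7.9, 4.0]
width: 0.0257
```

Request:
servo_tool:
  increments:
    - {"slide": [-0.007,0,0.0005],"spin": 0}
    - {"slide": [-0.007,0,0.001],"spin": 0}
    - {"slide": [-0.007,0,0.0015],"spin": 0}
    - {"slide": [-0.007,0,0.0015],"spin": 0}
    - {"slide": [0,0,0],"spin": 0}
    - {"slide": [0,0,0],"spin": 0}

```text
clock: 14.8
position: [0.5662, -0.1427, 0.2822]
ee_rot: [-0.001, 0.958, 0.288, 0.004]
contact_force: [1.4, 7.0, 11.3]
width: 0.0258
```

```bash
python3 - <<'E'
from h import *
delta(wp(.023-.145*np.sin(.6),-.0978,.274+.145*(np.cos(.6)-np.cos(.35))))
E
```

```text
clk 14.8 tcp [ 0.5662 -0.1427  0.2822] yaw err deg (tool x vs press x) 0.16 w 0.0258 F [ 1.4  7.  11.3]
tcp in press -0.007 -0.0976 0.28220918489335073
slide [-0.0521  0.0001  0.0243]
```

Request:
servo_tool:
  increments:
    - {"slide": [-0.007,0,0.0015],"spin": 0}
    - {"slide": [-0.007,0,0.002],"spin": 0}
    - {"slide": [-0.007,0,0.0025],"spin": 0}
    - {"slide": [-0.007,0,0.0025],"spin": 0}
    - {"slide": [-0.006,0,0.003],"spin": 0}
    - {"slide": [-0.006,0,0.003],"spin": 0}
    - {"slide": [0,0,0],"spin": 0}
    - {"slide": [0,0,0],"spin": 0}

```text
clock: 15.6
position: [0.5325, -0.1651, 0.2679]
ee_rot: [-0.001, 0.958, 0.288, 0.004]
contact_force: [-0.8, 8.2, 13.0]
width: 0.0257
```

```bash
python3 - <<'E'
from h import *
delta(wp(.023-.145*np.sin(.6),-.0978,.274+.145*(np.cos(.6)-np.cos(.35))))
im=eyes.get_image("scene");cv2.imwrite("pics/s11.png",cv2.resize(im[140:280,230:360],None,fx=4.2,fy=4.2,interpolation=cv2.INTER_CUBIC))
E
```

```text
clk 15.6 tcp [ 0.5325 -0.1651  0.2679] yaw err deg (tool x vs press x) 0.13 w 0.0257 F [-0.8  8.2 13. ]
tcp in press -0.0475 -0.0978 0.26786824067868287
slide [-0.0114 -0.      0.0103]
```

View pics/s11.png

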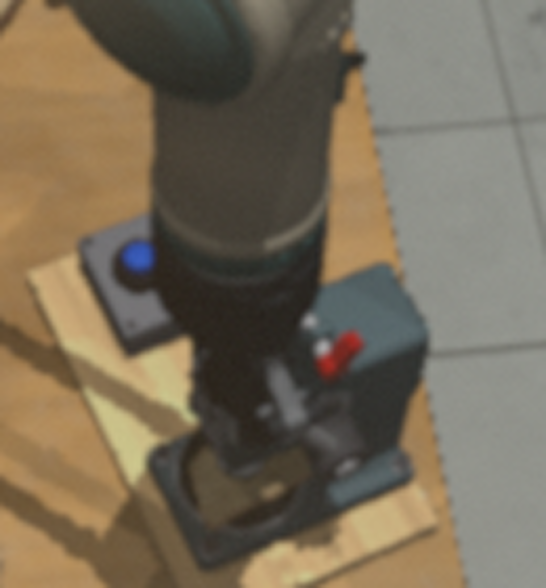

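Request:
servo_tool:
  increments:
    - {"slide": [-0.004,0,0.003],"spin": 0}
    - {"slide": [-0.004,0,0.003],"spin": 0}
    - {"slide": [-0.004,0,0.003],"spin": 0}
    - {"slide": [-0.002,0,0.002],"spin": 0}
    - {"slide": [0,0,0],"spin": 0}
    - {"slide": [0,0,0],"spin": 0}

```text
clock: 16.25
position: [0.5196, -0.1737, 0.2583]
ee_rot: [0.0, 0.958, 0.288, 0.003]
contact_force: [-4.9, 6.8, 19.6]
width: 0.0256
```

```bash
python3 - <<'E'
from h import *
delta(wp(.023-.145*np.sin(.6),-.0978,.274+.145*(np.cos(.6)-np.cos(.35))))
E
```

```text
clk 16.25 tcp [ 0.5196 -0.1737  0.2583] yaw err deg (tool x vs press x) 0.13 w 0.0256 F [-4.9  6.8 19.6]
tcp in press -0.063 -0.098 0.2583288399421046
slide [ 0.0042 -0.0002  0.0009]
```

Request:
servo_tool:
  increments:
    - {"slide": [-0.002,0,0.0015],"spin": 0}
    - {"slide": [0,0,0],"spin": 0}
    - {"slide": [0,0,0],"spin": 0}

```text
clock: 16.55
position: [0.5191, -0.1741, 0.2578]
ee_rot: [0.0, 0.958, 0.288, 0.004]
contact_force: [-4.1, 7.9, 23.9]
width: 0.0257
```

```bash
python3 - <<'E'
from h import *
delta(wp(.023-.145*np.sin(.6),-.0978,.274+.145*(np.cos(.6)-np.cos(.35))))
cv2.imwrite("pics/w12.png",eyes.get_image("wrist"))
im=eyes.get_image("scene");cv2.imwrite("pics/s12.png",cv2.resize(im[160:290,230:360],None,fx=4.6,fy=4.6,interpolation=cv2.INTER_CUBIC))
cv2.imwrite("pics/t12.png",eyes.get_image("top"))
E
```

```text
clk 16.55 tcp [ 0.5191 -0.1741  0.2578] yaw err deg (tool x vs press x) 0.14 w 0.0257 F [-4.1  7.9 23.9]
tcp in press -0.0637 -0.098 0.2578004059618188
slide [ 0.0049 -0.0002  0.0004]
```

View pics/w12.png

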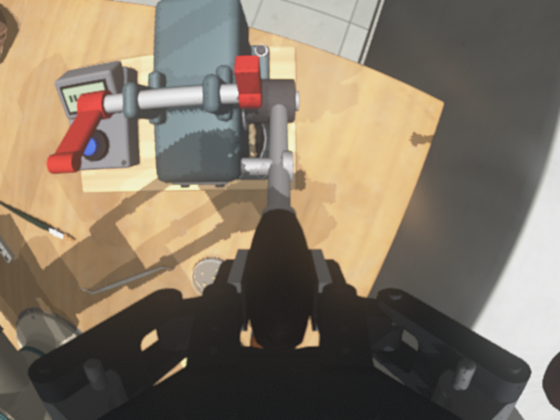

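View pics/s12.png

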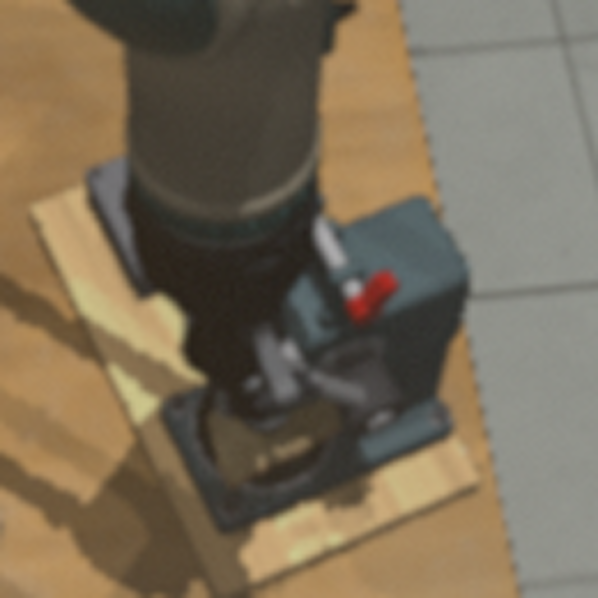

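View pics/t12.png

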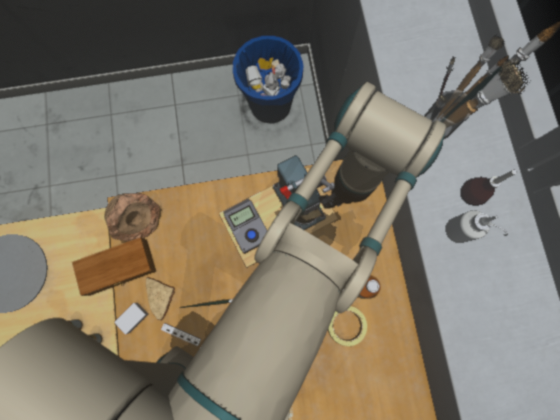

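The extra 2.5 mm of command moved the grip under 1 mm while the force rose, so the lever is on its stop. The wrist view shows the grip held at (280,280), the strut clear at (248,80) and the catch tab to the front. I'll settle briefly and check drift.

Request:
servo_tool:
  increments:
    - {"slide": [0,0,0],"spin": 0}
    - {"slide": [0,0,0],"spin": 0}
    - {"slide": [0,0,0],"spin": 0}
    - {"slide": [0,0,0],"spin": 0}
    - {"slide": [0,0,0],"spin": 0}

```text
clock: 17.2
position: [0.5191, -0.1742, 0.2578]
ee_rot: [0.0, 0.958, 0.288, 0.004]
contact_force: [-4.6, 8.8, 23.2]
width: 0.0254
```

```bash
python3 - <<'E'
from h import *
delta(wp(.023-.145*np.sin(.6),-.0978,.258)); print(np.abs(manip.get_state()['qd']).max())
print(manip.sign_off())
E
```

```text
clk 17.2 tcp [ 0.5191 -0.1742  0.2578] yaw err deg (tool x vs press x) 0.14 w 0.0254 F [-4.6  8.8 23.2]
tcp in press -0.0637 -0.098 0.2578255294086648
slide [ 0.0049 -0.0002 -0.0001]
0.0021656684952893876
the job is handed in; nothing more can be done
None
```

I zeroed the readout, flipped the catch off, then pulled the lever to its stop. I handed the job in at 17.2 s with the gripper still holding it; no verdict was reported.

What my last checks showed:
- **Zero button:** it travelled about 5 mm to a hard stop and was back up in the images afterwards. I pressed it twice. The stop came about 3 mm higher than the stated height, so the second press was to measure force against depth.
- **Catch:** in the camera image the tab end matched the 1.4 rad position, and the push force rose as it met its stop.
- **Lever:** the arm was still, with a grip width of 25.4 mm, a 60 N grip setting and about 25 N total force on the tool. An extra 2.5 mm of command moved it less than 1 mm. By geometry the angle came out near 0.99 rad, slightly above the 0.95 stop, which I put down to a few millimetres of measurement error.
- **Sideways force:** about 10 N remained on the tool, mostly across the lever. I did not explain it, but it is well below the limits.
- **Sherd and surroundings:** the sherd still looked in place on the platen and the bottle and dish were not touched. I did not measure the sherd's offset or the foot's force directly.

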